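# Hold a movement jig's sprung keeper open with a dipped pusher

## Robot

A 6-joint arm with a two-finger parallel gripper is mounted at the origin on the work surface. World frame = base frame: x ahead of the robot, y to its left, z up, the work surface at z = 0. Lengths are in m, angles in rad, forces in N, time in s.
With the tool pointing down it reaches from about 0.35 to 0.975 m from the base axis. Payload 4.9 kg.
Tool frame: the origin (TCP) lies midway between the tips of the shut fingers; the grasp point (between the pads) lies 19 mm behind it (manip.pinch_z is the x of the grasp point in the tool frame, in m); x points along the fingers, y is the direction in which the jaws open and shut, and the axes are right-handed (so a half turn about x gives the same grasp; the last joint's range is limited). The gripper opens to 85 mm and grips with 20 to 120 N. Pads are 22 mm wide; open, the fingers measure 114 mm over their backs; the gripper's body (76 mm by 85 mm) begins 54 mm behind the grasp point. The pads swing forward as they close: fully open they stand 13 mm farther back than shut.
Start: joints at [1.135, 0.053, 1.613, -0, 1.476, -0.119], TCP at [0.195, 0.594, 0.231] pointing down, gripper open.
Joint ranges: [-3.01, 3.01], [-1.01, 2.22], [0.06, 2.58], [-1.02, 4.17], [0.09, 2.62], [-3.14, 3.14]. Speed limits (rad/s): [2.57, 2.57, 3.14, 3.14, 3.14, 3.14].

## Interface

Orientations are given as a unit quaternion [w, x, y, z].
In Python, from plant import sensors, cams, workorder, manip gives the robot as it stands.
- The arm moves only by the tool drive_tool, never from a script. Its argument "series" is a list of rows, each an object of numbers: "x", "y", "z": the shift along the tool's x, y, z in units of 25 mm (1.0 is 25 mm); "ax", "ay", "az": the turn, a rotation vector about the tool's x, y, z in units of 5 degrees (1.0 is 5 degrees). A call has 1 to 5 rows; each row is the pose to reach, as a shift and turn from the pose commanded when the call began, along the tool's axes at that moment; what a row does not reach only later rows make up. A row lasts 1/12 s, in which the tool goes at most 41.7 mm and 7.16 degrees, less where a joint would pass 70% of its speed; a pose out of reach is approached as far as the arm can. A call with a gripper value outside its range is refused whole. "hand" is the opening, from 0 (shut) to 1 (fully open), set as the call begins (left out, the last holds). The fingers move at their own pace and stop on an object; the grip force is fixed at half the most. Time passes only in rows, so rows that repeat a pose let the fingers close. It gives the time, the measured TCP pose, the force and the opening at its end, in the units of the state.
- sensors.state(): the state, without advancing time (a new reading comes with each control period).
- cams.grab_frame(name): name is "scene" or "side" or "wrist"; returns a dict with "img" (420x560x3 uint8, blue, green, red), "camera_matrix" (3x3 intrinsics, pixels), "cam_to_world" (4x4, takes a point from camera to world coordinates). Camera axes: x right, y down, z forward; pixel columns grow to the right and rows downward; lengths in m; the calibration is good to about 2 mm. A picture is of the moment at which its call begins. There is no depth.
- workorder.job_done(): hands the job in, once; it reports no verdict.
The state is a dict: "time": time; "joint_pos": joint angles; "joint_vel": joint speeds; "joint_efforts": joint torques, N m; "tool_pos": TCP position; "tool_rot": TCP orientation; "contact_force": force on the tool from outside, world axes, zero at the start; "ft_torque": the same for the moment, N m; "gripper_width": opening from 0.0 (shut) to 1.0 (fully open).
Only numpy, scipy, OpenCV 4.12 (cv2) and the standard library are available. Lean on these libraries where they do the work, as an engineer would, in place of code of your own. Each camera call takes 0.05 s, during which the arm holds its last target.

## Task

Take the red-handled pusher out of its wooden stand and dip its steel tip well down inside the little white grease pot, without shifting the pot from its place. Then use the pusher's steel shaft, not the fingers, to swing the brass keeper arm of the movement jig off the movement, against its spring, all the way to its red stop, and finish while still holding it there with the pusher in the grip: do not let go. Leave the rubber blower in its cup, the amber jar and the hammer as they are.

Things in the scene. Friction and masses are not known exactly. Their poses are not given: they have to be found in the camera images.
- pusher: hand tool 150 mm long, 60 g, upright in the stand's hole: round steel shaft 7 mm thick over its lower 90 mm (a 13 mm brass ferrule at the top of it), then a red handle 16 x 16 mm square, 60 mm tall. Origin at the tip (lower end), z up along the tool, x and y square to the handle's faces. The handle spans z = 90 to 150 mm. It may lean 0.04 rad in the stand.
- stand: fixed dark wooden block 70 x 70 x 50 mm, origin at the centre of its underside. A 9 mm square hole 42 mm deep at its middle holds the pusher, whose tip therefore starts 8 mm above the bench; lift at least 45 mm straight up to free it.
- pot: small loose white ceramic grease pot, open on top, 52 mm across the rim outside, walls 3 mm, 36 mm tall, narrowing a little downwards, inside floor about 5 mm above the bench, 150 g. Origin at the centre of its underside, z up. The grease is only a film: nothing to be seen or felt.
- jig: fixed jig: dark steel plate 170 x 170 x 12 mm (centre 10 mm to +x of the origin), origin on the bench, x away from the robot at yaw 0, z up. Pivot of the keeper arm at (-30, -55) mm, its hub 17 mm in radius, 62 mm high. Seat with movement under the arm at (-30, 10) mm, radius 32 mm, 22 mm high. Red stop pin, 56 mm high, on the +x side. Nothing else is higher than 22 mm.
- keeper (a joint): brass arm's angle about its upright pivot: 0 at rest, arm along the jig's +y; grows as it swings to the jig's +x (clockwise from above) up to 0.9 rad at the red stop. A spring pulls it to 0: 75 mm from the pivot 0.8 N to start, 2.3 N at the stop. Bar 14 mm wide, 42 to 54 mm above the bench, 108 mm long; a lip at 98 to 108 mm sticks out 12 mm on the pushed side.
- keeper_push (a point): point on the arm's flank that is to be pushed (the side facing the jig's -x at rest), 75 mm from the pivot axis, 7 mm off the arm's centre line, 48 mm above the bench; moves with the arm. A shaft held here is in line with the arm's middle height.
- keeper_pivot (a point): point on the arm's pivot axis, 48 mm above the bench.
- blower: bystander: white egg cup with a black rubber blower in it, 52 mm across, 96 mm tall, loose; origin at the centre of its underside.
- jar: bystander: amber glass jar with steel cap, 48 mm across, 50 mm tall, loose; origin at the centre of its underside.
- hammer: bystander: small dark hammer 200 mm long lying on the bench, loose; x along its handle towards the head.

How it is judged:
On the way, in this order (a step that is already met when the one before it is completed fails the run):
1. the pusher is held, its tip out of the stand's hole (contact force between the fingers and pusher above 1 N and height (world z) of pusher above 0.052 m), for 0.2 s.
2. the tip is inside the pot, at least 10 mm below the rim (contact force between the fingers and pusher above 1 N and z of pusher in the frame of pot below 0.026 m and horizontal distance between pusher and pot below 0.022 m), for 0.2 s.
3. the keeper arm is at its stop, pushed by the held pusher (value of joint keeper above 0.84 rad and contact force between pusher and keeper above 0.4 N and contact force between the fingers and pusher above 1 N), for 0.2 s.
At the end, for the whole second after the job is handed in: The keeper arm is at its stop (joint above 0.84 of 0.9 rad) and still, held by the pusher pressing on it with at least 0.4 N while the fingers grip the pusher; the pot is upright and within 25 mm of where it was, and the blower, jar and hammer within 20 mm of theirs, blower and jar upright (all of step 3 and velocity of joint keeper below 0.1 rad/s and distance of pot from where it was at the start of the episode below 0.025 m and angle between each of pot, blower, jar's own z axis and vertical below 0.15 rad and distance of each of blower, jar, hammer from where it was at the start of the episode below 0.02 m); the arm keeps its last pose, push and grip.
It fails at once if the fingers push the keeper arm themselves (contact force between the fingers and keeper above 0.5 N).
It fails at once if the pot is shifted by more than 25 mm (distance of pot from where it was at the start of the episode above 0.025 m).
It fails at once if a bystander is disturbed (distance of any of blower, jar, hammer from where it was at the start of the episode above 0.02 m).
It also fails if it takes over 51 s, if anything falls off the work surface, if the arm or the gripper's body presses on something with over 40 N, if the wrist force passes 120 N, or if a joint passes its speed limit or range.

## Working session

There is one attempt and no reset: what is moved stays moved. The work goes in short steps, Python scripts to look and compute and a tool call to move; the robot and the scene stay as the last step left them, time stands still between calls to the robot, and variables do not carry over. Pictures are saved under pics/ and viewed, and the job is handed in when it is done.

Besides the shell and the picture viewer there is one more tool, called after "Emit:" as name([rows], argument=value, ...), one row to a line, values as JSON. drive_tool: Moves the arm, as the interface text tells. Its arguments: {"type":"object","properties":{"series":{"type":"array","items":{"type":"object","properties":{"x":{"type":"number"},"y":{"type":"number"},"z":{"type":"number"},"ax":{"type":"number"},"ay":{"type":"number"},"az":{"type":"number"}}}},"hand":{"type":"number"}},"required":["series"]}

```bash
ls; mkdir -p pics; python3 - <<'E'
from plant import sensors, cams, workorder, manip
import cv2
print(sensors.state()); print(manip.pinch_z)
for n in ("scene","side","wrist"):
    f=cams.grab_frame(n); cv2.imwrite(f"pics/{n}0.png",f["img"]); print(n,f["camera_matrix"].tolist(),f["cam_to_world"].round(4).tolist())
E
```

```text
pics
{'time': 0.0, 'joint_pos': array([ 1.13498870e+00,  5.33412283e-02,  1.61429403e+00, -1.86584285e-05,
        1.47597887e+00, -1.19000526e-01]), 'joint_vel': array([-0.00011519,  0.00068428,  0.00074935, -0.00137687,  0.0001502 ,
       -0.00100772]), 'joint_efforts': array([ 1.40705743e-03, -3.93662953e+01, -3.70184541e+01,  6.01147599e-05,
        6.71793692e-03, -4.65264733e-06]), 'tool_pos': array([0.19445112, 0.5933313 , 0.23007268]), 'tool_rot': array([ 0.6980644 ,  0.11085055,  0.69844322, -0.11222889]), 'contact_force': array([-0.2428854 ,  0.25325045, -0.56255634]), 'ft_torque': array([-0.02436883, -0.02957502,  0.03514031]), 'gripper_width': 0.9962679654658996}
-0.0187
scene [[393.0057066822246, 0.0, 278.1156074983524], [0.0, 393.0057066822246, 208.38323173493546], [0.0, 0.0, 1.0]] [[0.2893, 0.5703, -0.7688, 1.3864], [0.9571, -0.1609, 0.2408, -0.2331], [0.0137, -0.8056, -0.5924, 0.6577], [0.0, 0.0, 0.0, 1.0]]
side [[397.04791203830547, 0.0, 275.1293206795841], [0.0, 397.04791203830547, 212.16212856052258], [0.0, 0.0, 1.0]] [[0.9666, -0.1767, 0.1858, 0.4191], [-0.2564, -0.6596, 0.7066, -0.636], [-0.0022, -0.7306, -0.6828, 0.6872], [0.0, 0.0, 0.0, 1.0]]
wrist [[303.1799698529319, 0.0, 283.7320018290521], [0.0, 303.1799698529319, 216.88785916942373], [0.0, 0.0, 1.0]] [[0.3121, 0.9135, 0.261, 0.1285], [0.9501, -0.2998, -0.0865, 0.6148], [-0.0008, 0.275, -0.9615, 0.3733], [0.0, 0.0, 0.0, 1.0]]
```

View pics/scene0.png

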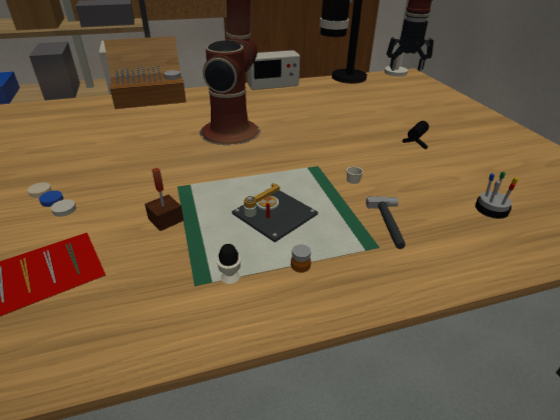

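View pics/side0.png

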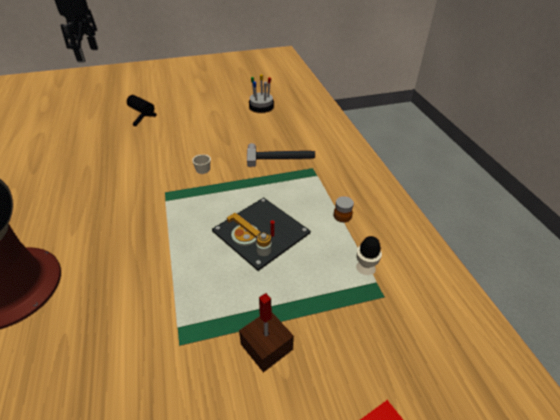

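View pics/wrist0.png

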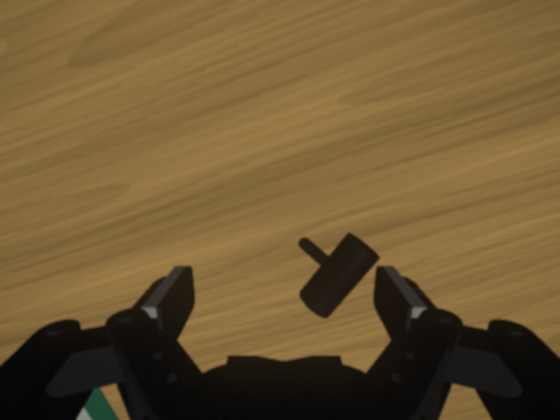

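The scene view shows the pusher and stand at about (163,205), the pot at (354,175), the jig at (275,212), the blower at (229,262), the jar at (301,258) and the hammer at (388,215). In the side view the stand is at (266,340), the pot at (202,163) and the jig at (261,232). I'll enlarge these next.

```bash
python3 - <<'E'
import cv2
import numpy as np
def crop(n,x0,y0,w,h,s,o):
    im=cv2.imread(f"pics/{n}0.png")[y0:y0+h,x0:x0+w]
    im=cv2.resize(im,None,fx=s,fy=s,interpolation=cv2.INTER_CUBIC)
    for i in range(0,w,10):
        cv2.line(im,(i*s,0),(i*s,6 if i%50 else 14),(0,255,0),1)
        if (x0+i)%20==0: cv2.putText(im,str(x0+i),(i*s,22),0,.4,(0,255,0),1)
    for i in range(0,h,10):
        cv2.line(im,(0,i*s),(6,i*s),(0,255,0),1)
        if (y0+i)%20==0: cv2.putText(im,str(y0+i),(8,i*s+4),0,.4,(0,255,0),1)
    return im
a=crop("scene",130,160,70,75,8,""); b=crop("side",230,280,70,90,6,"")
cv2.imwrite("pics/c1.png",a);cv2.imwrite("pics/c2.png",b)
cv2.imwrite("pics/c3.png",crop("scene",220,170,160,80,5,""))
cv2.imwrite("pics/c4.png",crop("side",180,145,140,130,4,""))
E
```

```text
(no output)
```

View pics/c1.png

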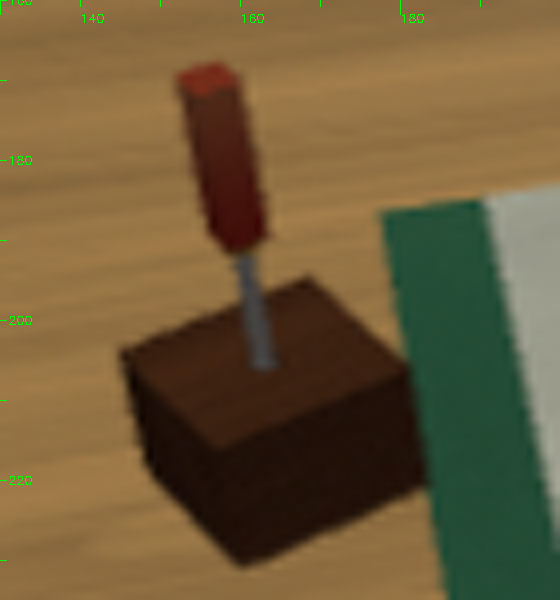

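View pics/c2.png

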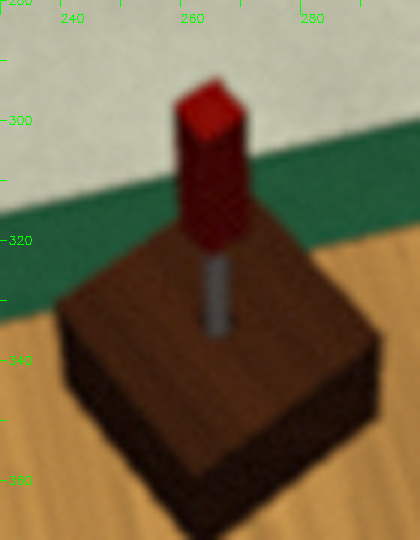

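View pics/c3.png

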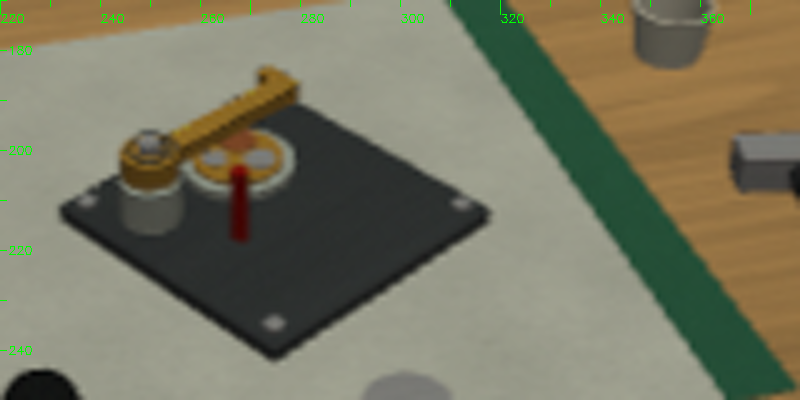

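View pics/c4.png

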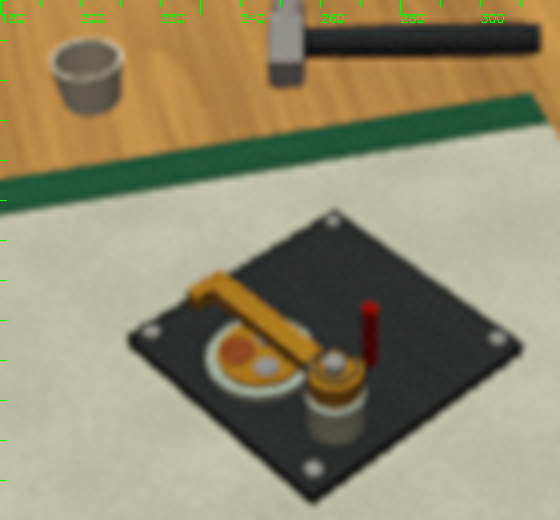

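```bash
cat > h.py <<'E'
import numpy as np
from plant import sensors, cams, manip
from scipy.optimize import least_squares
from scipy.spatial.transform import Rotation as R
C={"scene":(np.array([[393.0057,0,278.1156],[0,393.0057,208.3832],[0,0,1]]),None),"side":(None,None)}
def cam(n):
    f=cams.grab_frame(n); return f["camera_matrix"],f["cam_to_world"]
def proj(c,P):
    K,T=c; P=np.atleast_2d(P); q=(P-T[:3,3])@T[:3,:3]; q=q@K.T; return q[:,:2]/q[:,2:]
def ray(c,uv,z):
    K,T=c; d=T[:3,:3]@np.linalg.inv(K)@np.array([uv[0],uv[1],1.]); o=T[:3,3]; return o+d*(z-o[2])/d[2]
def tri(cs,uvs):
    f=lambda p:np.concatenate([proj(c,p)[0]-u for c,u in zip(cs,uvs)])
    r=least_squares(f,[.5,.1,.05]); return r.x,r.fun
E
python3 - <<'E'
from h import *
import pickle
S=cam("scene");D=cam("side"); pickle.dump((S,D),open("cams.pkl","wb"))
def fit(pts,x0):
    # pts: (cam, local xyz, uv)
    def f(p):
        c,s=np.cos(p[2]),np.sin(p[2]); o=[]
        for cm,l,uv in pts:
            w=[p[0]+c*l[0]-s*l[1],p[1]+s*l[0]+c*l[1],l[2]]
            o+=list(proj(cm,w)[0]-uv)
        return o
    r=least_squares(f,x0); return r.x,np.array(r.fun).reshape(-1,2).round(1).tolist()
# rays
print("stand corners")
for u in [(145,204),(168.75,194.6),(181.25,206.25),(157.5,215.9)]: print(ray(S,u,.05).round(4))
for u in [(239.7,330.3),(263.3,359.2),(293.3,336.2),(272.5,312.5)]: print(ray(D,u,.05).round(4))
print("hole",ray(S,(162.9,206),.05),ray(D,(266.2,335.8),.05))
print("handletop",tri([S,D],[(156,169.9),(265.2,298.3)]))
for u in [(266.2,293.3),(271.2,298),(265,303),(259.5,297.5)]: print(ray(D,u,.158).round(4))
print("plate")
for u in [(232.4,211.6),(275,240.4),(318,212.6)]: print(ray(S,u,.012).round(4))
for u in [(212,230),(263.75,197.5),(310.5,232),(258,270)]: print(ray(D,u,.012).round(4))
print("hub",ray(S,(250,198.6),.064),ray(D,(263.75,235),.064),tri([S,D],[(250,198.6),(263.75,235)]))
print("pin",tri([S,D],[(268,204),(272.5,221.3)]))
print("pot",ray(S,(354.6,171.6),.036),ray(D,(201.75,160),.036),tri([S,D],[(354.6,171.6),(201.75,160)]))
E
```

```text
stand corners
[ 0.484  -0.3174  0.05  ]
[ 0.4562 -0.2544  0.05  ]
[ 0.5199 -0.2272  0.05  ]
[ 0.5457 -0.2887  0.05  ]
[ 0.4524 -0.2585  0.05  ]
[ 0.4803 -0.3219  0.05  ]
[ 0.5414 -0.2942  0.05  ]
[ 0.5181 -0.2382  0.05  ]
hole [ 0.50586763 -0.27296591  0.05      ] [ 0.49545309 -0.28112354  0.05      ]
handletop (array([ 0.49721278, -0.27379557,  0.15339805]), array([-0.35314369,  0.36837327, -0.17224584, -0.2796861 ]))
[ 0.5005 -0.2687  0.158 ]
[ 0.506  -0.2794  0.158 ]
[ 0.4943 -0.2859  0.158 ]
[ 0.4883 -0.2737  0.158 ]
plate
[ 0.5287 -0.0953  0.012 ]
[ 0.6754 -0.0171  0.012 ]
[0.5968 0.129  0.012 ]
[0.442  0.0415 0.012 ]
[0.5886 0.1242 0.012 ]
[ 0.666  -0.0253  0.012 ]
[ 0.5204 -0.1042  0.012 ]
hub [ 0.55412846 -0.0504734   0.064     ] [ 0.5463294  -0.05474882  0.064     ] (array([ 0.54734965, -0.04934506,  0.05871813]), array([-0.12689107,  0.1588266 , -0.07750317, -0.14805053]))
pin (array([ 0.57775374, -0.0082095 ,  0.05406015]), array([-0.12651133,  0.16286812, -0.08125594, -0.15928055]))
pot [0.46064367 0.30136187 0.036     ] [0.4528671  0.29748098 0.036     ] (array([0.45310796, 0.30558419, 0.03064818]), array([-0.04972792,  0.0866568 , -0.03231064, -0.08474642]))
```

```bash
cat >> h.py <<'E'
def TR():
    s=sensors.state(); w,x,y,z=s["tool_rot"]; return s["tool_pos"],R.from_quat([x,y,z,w]).as_matrix(),s
def delta(p,Rt,cur=None):
    """command (units) from current measured pose to target TCP p, rot Rt"""
    p0,R0,_=TR() if cur is None else cur
    d=R0.T@(np.array(p)-p0)/.025
    a=R.from_matrix(R0.T@Rt).as_rotvec(degrees=True)/5
    return d.round(3),a.round(3)
def down(yaw):
    # tool x down, tool y (jaw) at world angle yaw
    x=np.array([0,0,-1.]);y=np.array([np.cos(yaw),np.sin(yaw),0]); return np.stack([x,y,np.cross(x,y)],1)
def yaw():
    Rm=TR()[1]; return np.arctan2(Rm[1,1],Rm[0,1])
E
python3 - <<'E'
from h import *
import pickle
S,D=pickle.load(open("cams.pkl","rb"))
p,Rm,s=TR(); print(Rm.round(3),yaw())
W=cam("wrist"); T=np.eye(4);T[:3,:3]=Rm;T[:3,3]=p
print((np.linalg.inv(T)@W[1]).round(4).tolist())
c=lambda u,s:(u[0]-.5+.5/s,u[1]-.5+.5/s)
print("hole",ray(S,c((162.9,206),8),.05),ray(D,c((266.2,335.8),6),.05))
print("handletop",tri([S,D],[c((156,169.9),8),c((265.2,298.3),6)]))
print("pot",ray(S,c((354.6,171.6),5),.036),ray(D,c((201.75,160),4),.036),tri([S,D],[c((354.6,171.6),5),c((201.75,160),4)]))
print("pl",[ray(S,c(u,5),.012).round(4).tolist() for u in [(232.4,211.6),(275,240.4),(318,212.6)]])
print("pl",[ray(D,c(u,4),.012).round(4).tolist() for u in [(212,230),(263.75,197.5),(310.5,232),(258,270)]])
for k in range(-2,3): print(k, delta((.47,.12,.25),down(.43+k*np.pi/2)))
E
```

```text
[[-0.     0.312  0.95 ]
 [-0.001  0.95  -0.312]
 [-1.    -0.001 -0.   ]] 1.2539158179854888
[[-0.0012, -0.2752, 0.9614, -0.1431], [1.0, -0.0008, 0.001, -0.0004], [0.0005, 0.9614, 0.2752, -0.0694], [0.0, 0.0, 0.0, 1.0]]
hole [ 0.50356869 -0.27393746  0.05      ] [ 0.4949369 -0.28015    0.05     ]
handletop (array([ 0.49661037, -0.27415222,  0.15488227]), array([-0.17915488,  0.18712526, -0.08722914, -0.14180002]))
pot [0.45813138 0.3012196  0.036     ] [0.45207757 0.2995459  0.036     ] (array([0.45228898, 0.304659  , 0.03226155]), array([ 0.02969788, -0.05181721,  0.01926854,  0.05060256]))
pl [[0.5266, -0.096, 0.012], [0.6737, -0.0177, 0.012], [0.5948, 0.1286, 0.012]]
pl [[0.4413, 0.043, 0.012], [0.588, 0.1258, 0.012], [0.6655, -0.0239, 0.012], [0.5198, -0.103, 0.012]]
-2 (array([ -0.755, -14.574,  16.37 ]), array([-2.6557e+01, -9.0000e-03,  3.0000e-03]))
-1 (array([ -0.755, -14.574,  16.37 ]), array([2.7443e+01, 9.0000e-03, 4.0000e-03]))
0 (array([ -0.755, -14.574,  16.37 ]), array([9.443e+00, 3.000e-03, 8.000e-03]))
1 (array([ -0.755, -14.574,  16.37 ]), array([-8.557e+00, -4.000e-03,  7.000e-03]))
2 (array([ -0.755, -14.574,  16.37 ]), array([-2.6557e+01, -9.0000e-03,  3.0000e-03]))
```

```bash
python3 - <<'E'
from h import *
print(delta((.46,.37,.25),down(.43)))
E
```

```text
(array([-0.762, -5.196, 12.874]), array([9.443e+00, 3.000e-03, 8.000e-03]))
```

Emit:
drive_tool([
  {"x":-0.76,"y":-5.2,"z":12.87,"ax":9.44},
  {"x":-0.76,"y":-5.2,"z":12.87,"ax":9.44},
  {"x":-0.76,"y":-5.2,"z":12.87,"ax":9.44},
  {"x":-0.76,"y":-5.2,"z":12.87,"ax":9.44},
  {"x":-0.76,"y":-5.2,"z":12.87,"ax":9.44},
])

```text
schema error: expected keys x, y, z, ax, ay, az
```

```bash
python3 - <<'E'
from h import *
print(delta((.46,.37,.25),down(.43)))
E
```

```text
(array([-0.762, -5.196, 12.874]), array([9.443e+00, 3.000e-03, 8.000e-03]))
```

Emit:
drive_tool([
  {"x":-0.76,"y":-5.2,"z":12.87,"ax":9.44,"ay":0,"az":0},
  {"x":-0.76,"y":-5.2,"z":12.87,"ax":9.44,"ay":0,"az":0},
  {"x":-0.76,"y":-5.2,"z":12.87,"ax":9.44,"ay":0,"az":0},
  {"x":-0.76,"y":-5.2,"z":12.87,"ax":9.44,"ay":0,"az":0},
  {"x":-0.76,"y":-5.2,"z":12.87,"ax":9.44,"ay":0,"az":0},
])

```text
time: 0.72
tool_pos: [0.3547, 0.4584, 0.2429]
tool_rot: [0.629, 0.323, 0.629, -0.322]
contact_force: [1.0, 0.8, -1.5]
gripper_width: 1.001
```

```bash
python3 - <<'E'
from h import *
print(TR()[0],yaw(),delta((.46,.37,.25),down(.43)))
E
```

```text
[0.35474024 0.45838422 0.24288595] 0.6233934047067151 (array([-0.284,  1.355,  5.328]), array([ 2.216, -0.   , -0.004]))
```

Emit:
drive_tool([
  {"x":-0.28,"y":1.36,"z":5.33,"ax":2.2,"ay":0,"az":0},
  {"x":-0.28,"y":1.36,"z":5.33,"ax":2.2,"ay":0,"az":0},
  {"x":-0.28,"y":1.36,"z":5.33,"ax":2.2,"ay":0,"az":0},
  {"x":-0.28,"y":1.36,"z":5.33,"ax":2.2,"ay":0,"az":0},
  {"x":-0.28,"y":1.36,"z":5.33,"ax":2.2,"ay":0,"az":0},
])

```text
time: 1.13
tool_pos: [0.462, 0.3698, 0.2499]
tool_rot: [0.596, 0.381, 0.595, -0.381]
contact_force: [0.1, 0.7, 0.4]
gripper_width: 1.005
```

```bash
cat >> h.py <<'E'
import cv2,pickle
def shot(name,tag):
    f=cams.grab_frame(name); f=cams.grab_frame(name)
    cv2.imwrite(f"pics/{tag}.png",f["img"]); c=(f["camera_matrix"],f["cam_to_world"]); pickle.dump(c,open(f"{tag}.pkl","wb")); return c
def crop(tag,x0,y0,w,h,s):
    im=cv2.imread(f"pics/{tag}.png")[y0:y0+h,x0:x0+w]
    im=cv2.resize(im,None,fx=s,fy=s,interpolation=cv2.INTER_CUBIC)
    for i in range(0,w,10):
        cv2.line(im,(i*s,0),(i*s,6),(0,255,0),1)
        if (x0+i)%20==0: cv2.putText(im,str(x0+i),(i*s,18),0,.4,(0,255,0),1)
    for i in range(0,h,10):
        cv2.line(im,(0,i*s),(6,i*s),(0,255,0),1)
        if (y0+i)%20==0: cv2.putText(im,str(y0+i),(8,i*s+4),0,.4,(0,255,0),1)
    cv2.imwrite(f"pics/{tag}_c{x0}.png",im)
E
python3 - <<'E'
from h import *
shot("wrist","w1")
print(TR()[0],yaw(),TR()[2]["time"])
E
```

```text
[0.45944459 0.37200686 0.24952314] 0.4362103106834829 1.2333
```

View pics/w1.png

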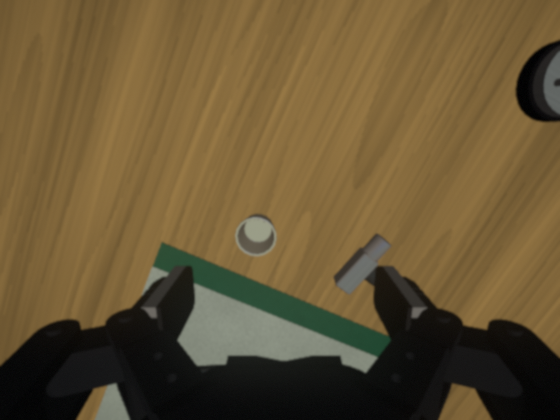

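The wrist view shows the pot's rim at about (256,235), and the hammer head at (362,262).

```bash
python3 - <<'E'
from h import *
crop("w1",220,200,70,65,8)
E
```

```text
(no output)
```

View pics/w1_c220.png

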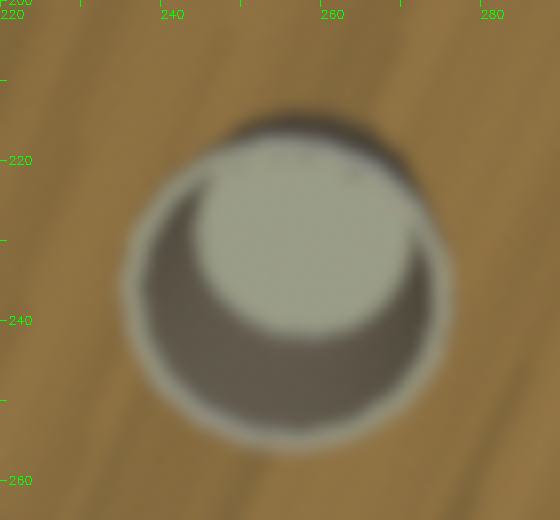

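```bash
python3 - <<'E'
from h import *
c=pickle.load(open("w1.pkl","rb"))
print("pot",ray(c,(255.4,235.8),.036), "diam", np.linalg.norm(ray(c,(234.8,235.8),.036)-ray(c,(275.8,235.8),.036)))
print(c[1][:3,3])
print(delta((.495,-.19,.26),down(.43)))
E
```

```text
pot [0.45254607 0.30477985 0.036     ] diam 0.05105667596522067
[0.43128394 0.43379584 0.39275172]
(array([-0.427, -8.209, 20.976]), array([ 0.071, -0.007,  0.007]))
```

```bash
python3 - <<'E'
from h import *
print(delta((.54,.09,.26),down(.43)))
E
```

```text
(array([-0.425, -1.846, 11.585]), array([ 0.071, -0.007,  0.007]))
```

Emit:
drive_tool([
  {"x":-0.42,"y":-1.85,"z":11.6,"ax":0,"ay":0,"az":0},
  {"x":-0.42,"y":-1.85,"z":11.6,"ax":0,"ay":0,"az":0},
  {"x":-0.42,"y":-1.85,"z":11.6,"ax":0,"ay":0,"az":0},
  {"x":-0.42,"y":-1.85,"z":11.6,"ax":0,"ay":0,"az":0},
  {"x":-0.42,"y":-1.85,"z":11.6,"ax":0,"ay":0,"az":0},
])

```text
time: 1.65
tool_pos: [0.516, 0.1721, 0.2572]
tool_rot: [0.597, 0.379, 0.597, -0.378]
contact_force: [0.8, 0.2, -0.3]
gripper_width: 0.997
```

Emit:
drive_tool([
  {"x":0,"y":-0.6,"z":3.5,"ax":0,"ay":0,"az":0},
  {"x":0,"y":-0.6,"z":3.5,"ax":0,"ay":0,"az":0},
  {"x":0,"y":-0.6,"z":3.5,"ax":0,"ay":0,"az":0},
])

```text
time: 1.9
tool_pos: [0.5409, 0.0828, 0.2571]
tool_rot: [0.596, 0.38, 0.595, -0.381]
contact_force: [-0.5, 0.1, -0.0]
gripper_width: 1.002
```

```bash
python3 - <<'E'
from h import *
shot("wrist","w2")
print(TR()[0],yaw(),TR()[2]["time"])
E
```

```text
[0.54009256 0.08633017 0.25693246] 0.435886901291313 2.0
```

View pics/w2.png

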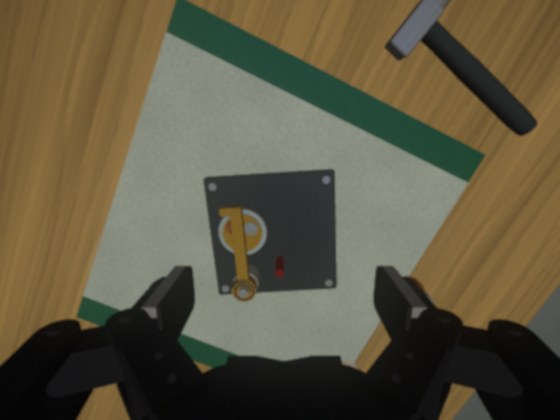

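The wrist view shows the whole jig: plate corners near (206,178), (334,170), (337,290) and (216,294), the hub at (244,288), the pin at (280,266) and the lip end at (230,211).

```bash
python3 - <<'E'
from h import *
crop("w2",195,160,150,145,5)
E
```

```text
(no output)
```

View pics/w2_c195.png

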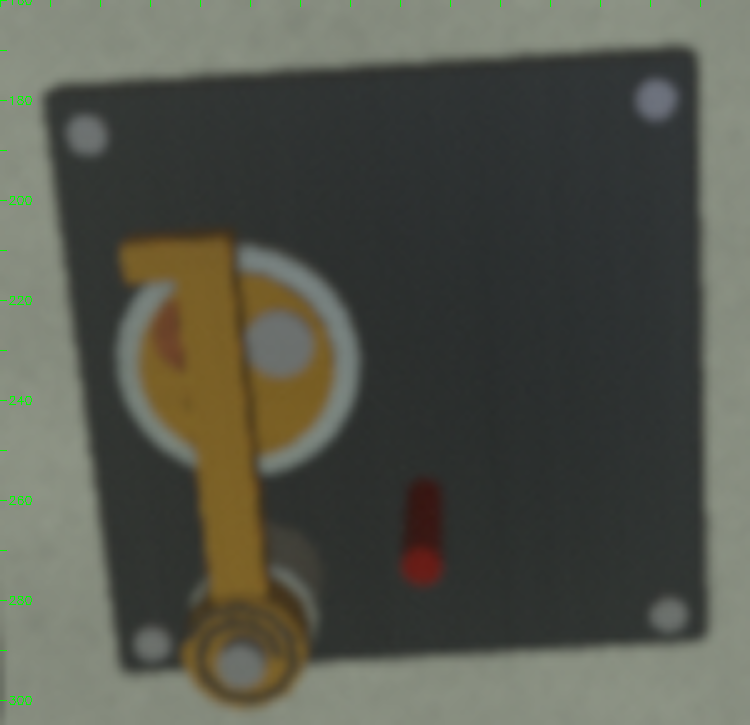

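```bash
python3 - <<'E'
from h import *
c=pickle.load(open("w2.pkl","rb"))
px=lambda u:np.array([195+u[0]/5-.4,160+u[1]/5-.4])
L=np.array([[-.075,.085],[.095,.085],[.095,-.085],[-.075,-.085]]); U=[px(u) for u in [(42,88),(697,47),(707,640),(122,672)]]
def f(p):
    r=R.from_euler("z",p[2]).as_matrix()
    return np.concatenate([proj(c,r@np.array([l[0],l[1],.012])+[p[0],p[1],0])[0]-u for l,u in zip(L,U)])
r=least_squares(f,[.546,.007,.49]); print(r.x,r.fun.round(2))
p=r.x; M=R.from_euler("z",p[2]).as_matrix()
w=lambda x,y,z:M@np.array([x,y,z])+[p[0],p[1],0]
print("pivot",w(-.03,-.055,.062),"seen",ray(c,px((245,652)),.062), "pin", ray(c,px((422,567)),.056))
print("pin local",M.T@(ray(c,px((422,567)),.056)-[p[0],p[1],0]))
for a in (0,.9):
    pv=w(-.03,-.055,.048); d=M@np.array([np.sin(a),np.cos(a),0]); n=M@np.array([-np.cos(a),np.sin(a),0])
    print(a,"push",pv+.075*d+.007*n,"shaft c",pv+.075*d+.0105*n)
print(delta((.49,-.19,.27),down(.43)))
E
```

```text
[0.54728605 0.01225444 0.49584123] [-0.84 -0.35  0.83 -0.46  0.75  0.48 -0.75  0.75]
pivot [ 0.54706643 -0.05039499  0.062     ] seen [ 0.54662557 -0.04714884  0.062     ] pin [ 0.57812224 -0.01026727  0.056     ]
pin local [ 0.01640735 -0.03448039  0.056     ]
0 push [0.50522657 0.01224227 0.048     ] shaft c [0.50214807 0.01057707 0.048     ]
0.9 push [0.5701238  0.02131524 0.048     ] shaft c [0.56690578 0.0226916  0.048     ]
(array([-0.53 , -6.483,  9.173]), array([ 0.067, -0.01 ,  0.002]))
```

Emit:
drive_tool([
  {"x":-0.5,"y":-6.5,"z":9.2,"ax":0,"ay":0,"az":0},
  {"x":-0.5,"y":-6.5,"z":9.2,"ax":0,"ay":0,"az":0},
  {"x":-0.5,"y":-6.5,"z":9.2,"ax":0,"ay":0,"az":0},
  {"x":-0.5,"y":-6.5,"z":9.2,"ax":0,"ay":0,"az":0},
  {"x":-0.5,"y":-6.5,"z":9.2,"ax":0,"ay":0,"az":0},
])

```text
time: 2.42
tool_pos: [0.5032, -0.1172, 0.2665]
tool_rot: [0.597, 0.379, 0.597, -0.378]
contact_force: [1.4, -0.3, 0.9]
gripper_width: 0.999
```

Emit:
drive_tool([
  {"x":0,"y":-1.6,"z":2.25,"ax":0,"ay":0,"az":0},
  {"x":0,"y":-1.6,"z":2.25,"ax":0,"ay":0,"az":0},
  {"x":0,"y":-1.6,"z":2.25,"ax":0,"ay":0,"az":0},
])

```text
time: 2.67
tool_pos: [0.4908, -0.188, 0.2663]
tool_rot: [0.596, 0.38, 0.596, -0.381]
contact_force: [-0.1, 0.5, 0.1]
gripper_width: 1.001
```

```bash
python3 - <<'E'
from h import *
shot("wrist","w3")
print(TR()[0],yaw(),TR()[2]["time"])
E
```

```text
[ 0.49144773 -0.18482892  0.26620514] 0.4382167122688401 2.7667
```

View pics/w3.png

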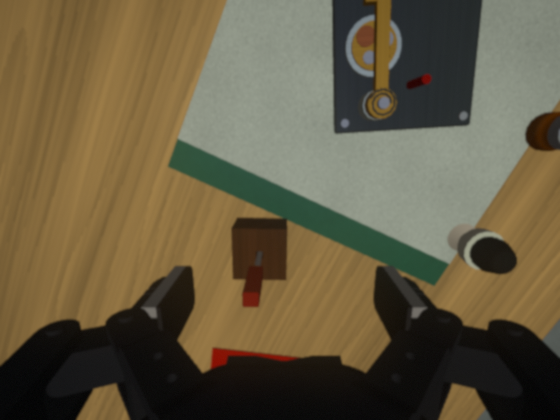

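The view shows the pusher, with its handle top at about (252,297), the shaft entry at (260,255), and the stand at (260,250).

```bash
python3 - <<'E'
from h import *
crop("w3",220,205,80,110,6)
E
```

```text
(no output)
```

View pics/w3_c220.png

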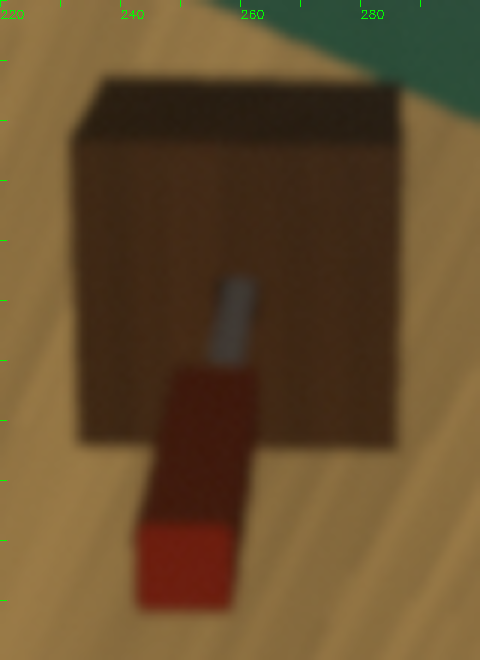

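```bash
python3 - <<'E'
from h import *
c=pickle.load(open("w3.pkl","rb"))
px=lambda u:np.array([220+u[0]/6-.42,205+u[1]/6-.42])
st=[ray(c,px(u),.05) for u in [(72,140),(402,142),(397,447),(80,443)]]
print(np.round(st,4),"centre",np.mean(st,0)); 
for i in range(4): d=st[(i+1)%4]-st[i]; print(np.linalg.norm(d),np.arctan2(d[1],d[0]))
tp=[ray(c,px(u),.158) for u in [(137,523),(240,523),(232,609),(138,609)]]
print(np.round(tp,4),"top",np.mean(tp,0))
for i in range(4): d=tp[(i+1)%4]-tp[i]; print(np.linalg.norm(d),np.arctan2(d[1],d[0]))
print("shaft", ray(c,px((236,280)),.05))
b=[ray(c,px(u),.098) for u in [(172,367),(260,367)]]; print("handle bottom far edge",b)
S,D=pickle.load(open("cams.pkl","rb"))
cc=lambda u,s:(u[0]-.5+.5/s,u[1]-.5+.5/s)
print(tri([S,D,c],[cc((156,169.9),8),cc((265.2,298.3),6),px((187,566))]))
E
```

```text
[[ 0.4527 -0.256   0.05  ]
 [ 0.5149 -0.2276  0.05  ]
 [ 0.5436 -0.2913  0.05  ]
 [ 0.4806 -0.3195  0.05  ]] centre [ 0.49793994 -0.27360777  0.05      ]
0.06845582918348973 0.42897135631663397
0.06988759594484806 -1.1479559381723212
0.06906652154834708 -2.7205015990923562
0.06934977706783234 1.9848135982716613
[[ 0.4881 -0.2695  0.158 ]
 [ 0.5025 -0.2628  0.158 ]
 [ 0.5075 -0.2771  0.158 ]
 [ 0.4941 -0.2833  0.158 ]] top [ 0.49805627 -0.2731927   0.158     ]
0.01590331204003018 0.4349335710066642
0.015147404485105391 -1.2395080071054148
0.014726192374479507 -2.7067579211776365
0.015069710608552514 1.9798454565259358
shaft [ 0.49604934 -0.27026963  0.05      ]
handle bottom far edge [array([ 0.48766794, -0.27164262,  0.098     ]), array([ 0.50254204, -0.26472891,  0.098     ])]
(array([ 0.49791572, -0.27445732,  0.15562442]), array([-0.33217395,  0.20581324,  0.7441863 , -0.4354346 , -0.45112936,
       -0.26844824]))
```

```bash
python3 - <<'E'
from h import *
print(delta((.498,-.2735,.23),down(.432)))
E
```

```text
(array([ 1.443, -1.269,  3.325]), array([ 0.071, -0.014, -0.007]))
```

Emit:
drive_tool([
  {"x":0,"y":-1.27,"z":3.33,"ax":0.07,"ay":0,"az":0},
  {"x":0,"y":-1.27,"z":3.33,"ax":0.07,"ay":0,"az":0},
  {"x":1.44,"y":-1.27,"z":3.33,"ax":0.07,"ay":0,"az":0},
  {"x":1.44,"y":-1.27,"z":3.33,"ax":0.07,"ay":0,"az":0},
  {"x":1.44,"y":-1.27,"z":3.33,"ax":0.07,"ay":0,"az":0},
], hand=1)

```text
time: 3.18
tool_pos: [0.4973, -0.2723, 0.2278]
tool_rot: [0.594, 0.381, 0.598, -0.38]
contact_force: [-0.5, 0.9, 0.5]
gripper_width: 1.001
```

```bash
python3 - <<'E'
from h import *
shot("wrist","w4")
print(TR()[0],yaw(),delta((.498,-.2735,.107),down(.432)))
E
```

```text
[ 0.49849879 -0.27323224  0.23127577] 0.4340218904877386 (array([ 4.971e+00, -2.600e-02,  1.000e-03]), array([ 0.023,  0.001, -0.009]))
```

View pics/w4.png

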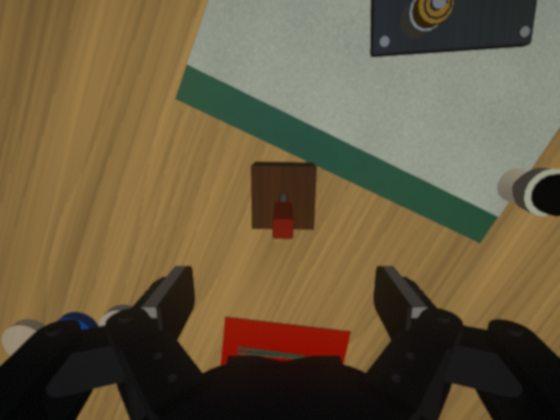

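The handle, at column 283, sits centred between the jaws (190 and 375). Descending and closing now.

Emit:
drive_tool([
  {"x":1.3,"y":0,"z":0,"ax":0,"ay":0,"az":0},
  {"x":2.6,"y":0,"z":0,"ax":0,"ay":0,"az":0},
  {"x":3.8,"y":0,"z":0,"ax":0,"ay":0,"az":0},
  {"x":4.95,"y":0,"z":0,"ax":0,"ay":0,"az":0},
  {"x":4.95,"y":0,"z":0,"ax":0,"ay":0,"az":0},
])

```text
time: 3.7
tool_pos: [0.4952, -0.2716, 0.1018]
tool_rot: [0.593, 0.381, 0.599, -0.381]
contact_force: [-1.2, 1.2, -0.7]
gripper_width: 1.0
```

Emit:
drive_tool([
  {"x":0,"y":0,"z":0,"ax":0,"ay":0,"az":0},
  {"x":0,"y":0,"z":0,"ax":0,"ay":0,"az":0},
  {"x":0,"y":0,"z":0,"ax":0,"ay":0,"az":0},
  {"x":0,"y":0,"z":0,"ax":0,"ay":0,"az":0},
  {"x":0,"y":0,"z":0,"ax":0,"ay":0,"az":0},
], hand=0)

```text
time: 4.12
tool_pos: [0.4986, -0.276, 0.1089]
tool_rot: [0.597, 0.381, 0.594, -0.382]
contact_force: [-0.2, 0.3, -0.6]
gripper_width: 0.297
```

Emit:
drive_tool([
  {"x":0,"y":0,"z":0,"ax":0,"ay":0,"az":0},
  {"x":0,"y":0,"z":0,"ax":0,"ay":0,"az":0},
  {"x":0,"y":0,"z":0,"ax":0,"ay":0,"az":0},
  {"x":0,"y":0,"z":0,"ax":0,"ay":0,"az":0},
  {"x":0,"y":0,"z":0,"ax":0,"ay":0,"az":0},
])

```text
time: 4.53
tool_pos: [0.4983, -0.276, 0.1082]
tool_rot: [0.596, 0.382, 0.594, -0.382]
contact_force: [-0.2, 0.1, 6.2]
gripper_width: 0.181
```

```bash
python3 - <<'E'
from h import *
shot("wrist","w5"); shot("side","s5")
print(TR()[0],yaw(),TR()[2]["gripper_width"],TR()[2]["contact_force"])
crop("s5",200,200,130,180,3)
E
```

```text
[ 0.49830367 -0.27599741  0.1082013 ] 0.4307503184920867 0.1790397802925432 [-0.70191518 -0.20441176  6.00013679]
```

View pics/s5_c200.png

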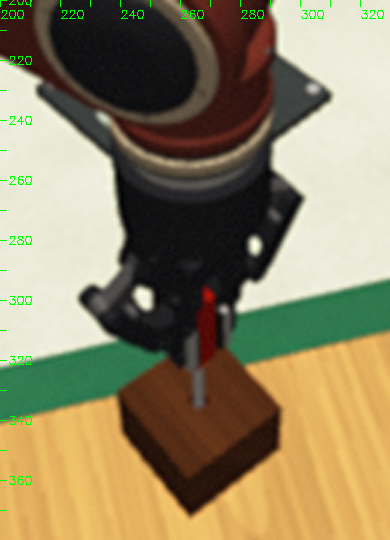

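Emit:
drive_tool([
  {"x":-0.8,"y":0,"z":0,"ax":0,"ay":0,"az":0},
  {"x":-1.6,"y":0,"z":0,"ax":0,"ay":0,"az":0},
  {"x":-2.4,"y":0,"z":0,"ax":0,"ay":0,"az":0},
  {"x":-3.2,"y":0,"z":0,"ax":0,"ay":0,"az":0},
  {"x":-4.0,"y":0,"z":0,"ax":0,"ay":0,"az":0},
])

```text
time: 5.15
tool_pos: [0.4971, -0.2752, 0.2068]
tool_rot: [0.595, 0.382, 0.596, -0.382]
contact_force: [-0.5, -0.2, -1.0]
gripper_width: 0.183
```

```bash
python3 - <<'E'
from h import *
shot("scene","a6"); shot("side","s6")
print(TR()[0],yaw(),TR()[2]["gripper_width"],TR()[2]["contact_force"])
crop("s6",180,170,150,150,4);crop("a6",90,80,150,150,4)
E
```

```text
[ 0.49734528 -0.2753415   0.2060226 ] 0.43082160378404455 0.17762906995512437 [-0.95496926  0.34731431 -1.22368641]
```

View pics/s6_c180.png

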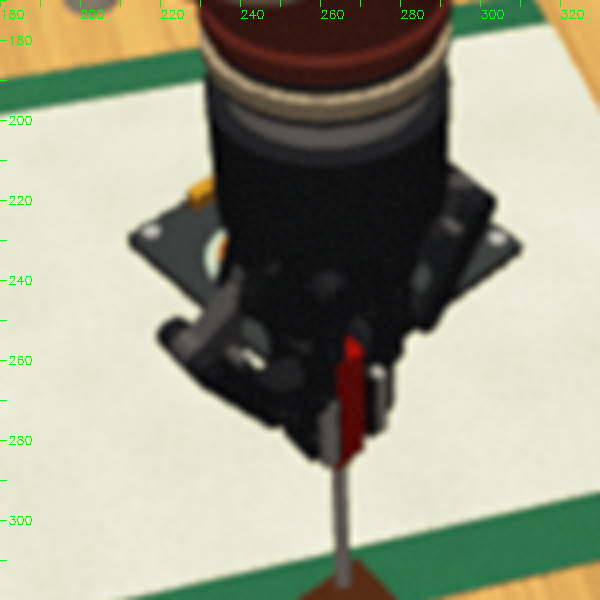

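View pics/a6_c90.png

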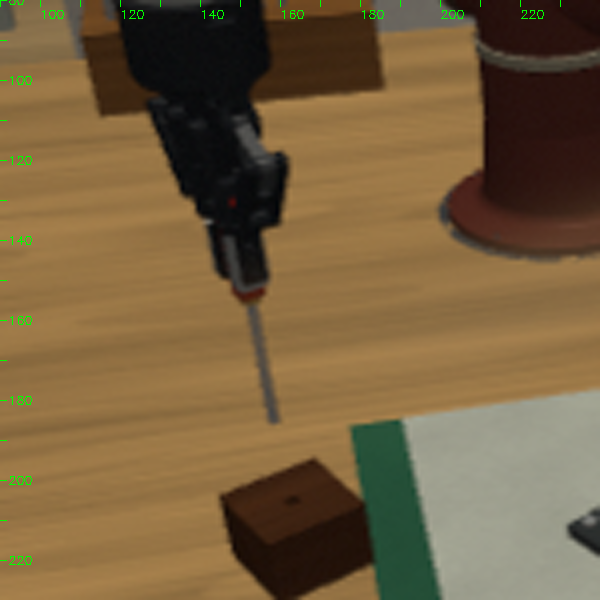

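The pusher is out of the stand, with its tip at scene pixel (158,185.5) and side pixel (266,316). The hole at scene (163,205) is empty.

```bash
python3 - <<'E'
from h import *
S,D=pickle.load(open("cams.pkl","rb"))
k=.375
t,r=tri([S,D],[(90+273/4-k,80+422/4-k),(180+344/4-k,170+585/4-k)]);print("tip",t,r)
b,r=tri([S,D],[(90+250/4-k,80+302/4-k),(180+341/4-k,170+468/4-k)]);print("handle bottom",b,r)
p,Rm,_=TR(); print("tip in tool",Rm.T@(t-p),"hb in tool",Rm.T@(b-p)); print(Rm.round(3))
E
```

```text
tip [ 0.49613767 -0.27694759  0.10808518] [-0.48286163  0.48044665 -0.24034993 -0.374692  ]
handle bottom [ 0.49582034 -0.27821774  0.1922421 ] [-1.14392541  1.23543818 -0.54301041 -0.90886156]
tip in tool [ 0.09793747 -0.00175729  0.00096943] hb in tool [ 0.01378049 -0.00258525  0.0019786 ]
[[-0.     0.909  0.418]
 [ 0.     0.418 -0.909]
 [-1.    -0.    -0.   ]]
```

Emit:
drive_tool([
  {"x":0,"y":8.06,"z":-21.8,"ax":0,"ay":0,"az":0},
  {"x":0,"y":8.06,"z":-21.8,"ax":0,"ay":0,"az":0},
  {"x":0,"y":8.06,"z":-21.8,"ax":0,"ay":0,"az":0},
  {"x":0,"y":8.06,"z":-21.8,"ax":0,"ay":0,"az":0},
  {"x":0,"y":8.06,"z":-21.8,"ax":0,"ay":0,"az":0},
])

```text
time: 5.77
tool_pos: [0.4797, -0.0657, 0.2038]
tool_rot: [0.594, 0.381, 0.597, -0.382]
contact_force: [1.5, 0.1, -0.7]
gripper_width: 0.18
```

Emit:
drive_tool([
  {"x":0,"y":5.1,"z":-14.0,"ax":0,"ay":0,"az":0},
  {"x":0,"y":5.1,"z":-14.0,"ax":0,"ay":0,"az":0},
  {"x":0,"y":5.1,"z":-14.0,"ax":0,"ay":0,"az":0},
  {"x":0,"y":5.1,"z":-14.0,"ax":0,"ay":0,"az":0},
  {"x":0,"y":5.1,"z":-14.0,"ax":0,"ay":0,"az":0},
])

```text
time: 6.18
tool_pos: [0.4627, 0.1418, 0.204]
tool_rot: [0.594, 0.381, 0.596, -0.382]
contact_force: [1.1, -0.2, -1.3]
gripper_width: 0.179
```

```bash
python3 - <<'E'
from h import *
print(TR()[0],TR()[2]["time"],TR()[2]["gripper_width"],delta((.4525,.3048,.2),down(.431)))
E
```

```text
[0.46268296 0.14175682 0.2040123 ] 6.1833 0.17912406837754452 (array([ 0.158,  2.354, -6.096]), array([-0.003, -0.011,  0.039]))
```

Emit:
drive_tool([
  {"x":0,"y":2.1,"z":-5.6,"ax":0,"ay":0,"az":0},
  {"x":0,"y":2.1,"z":-5.6,"ax":0,"ay":0,"az":0},
  {"x":0,"y":2.1,"z":-5.6,"ax":0,"ay":0,"az":0},
  {"x":0,"y":2.1,"z":-5.6,"ax":0,"ay":0,"az":0},
  {"x":0,"y":2.1,"z":-5.6,"ax":0,"ay":0,"az":0},
])

```text
time: 6.6
tool_pos: [0.4516, 0.2926, 0.2037]
tool_rot: [0.595, 0.379, 0.598, -0.381]
contact_force: [-0.1, -0.3, -0.6]
gripper_width: 0.185
```

```bash
python3 - <<'E'
from h import *
shot("wrist","w7");shot("scene","a7"); shot("side","s7")
print(TR()[0],TR()[2]["time"],TR()[2]["gripper_width"],delta((.4525,.3048,.2),down(.431)))
crop("s7",160,60,100,140,4);crop("a7",300,60,100,140,4);
a=cv2.imread("pics/s7_c160.png");b=cv2.imread("pics/a7_c300.png");cv2.imwrite("pics/m7.png",np.hstack([a,b]))
E
```

```text
[0.4537208  0.28787633 0.20576562] 6.9 0.18043679940065574 (array([ 0.23 ,  0.238, -0.636]), array([-0.021,  0.003,  0.015]))
```

View pics/m7.png

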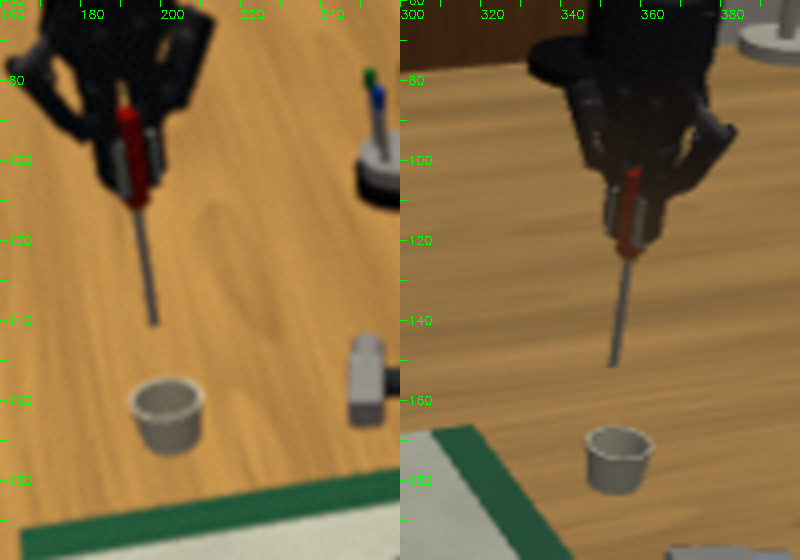

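View pics/w7.png

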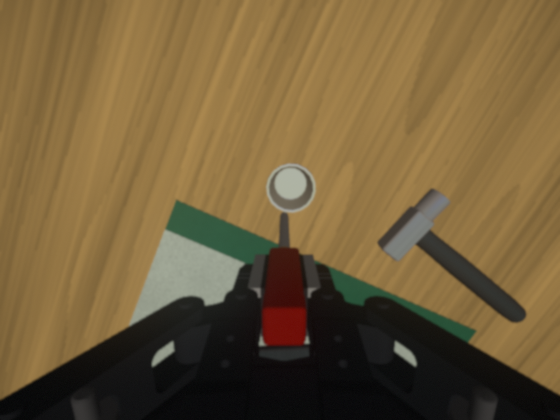

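```bash
python3 - <<'E'
from h import *
S,D=pickle.load(open("cams.pkl","rb"));W=pickle.load(open("w7.pkl","rb"));k=.375
U=[(300+213/4-k,60+366/4-k),(160+155/4-k,60+324/4-k),(284,213)]
t2,r2=tri([S,D],U[:2]);t,r=tri([S,D,W],U);print("tip",t2,t,r.round(2))
U=[(300+219/4-k,60+443/4-k),(160+167/4-k,60+402/4-k),(290.5,187.7)]
q2,_=tri([S,D],U[:2]);q,r=tri([S,D,W],U);print("pot",q2,q,r.round(2),ray(W,U[2],.036))
p,Rm,_=TR(); print("tip in tool",Rm.T@(t-p)); 
print("move",Rm.T@(q2-t2)/.025, Rm.T@(q-t)/.025)
E
```

```text
tip [0.4517604  0.29050641 0.10381035] [0.45076571 0.29298118 0.1022146 ] [ 0.58  0.15 -0.38  0.14 -0.02  0.14]
pot [0.45171119 0.3043104  0.03284974] [0.45287016 0.30381926 0.03344926] [-0.26  0.57  0.21 -0.66 -0.17 -0.05] [0.4528103  0.30424475 0.036     ]
tip in tool [ 0.1035502  -0.00042401 -0.00589749]
move [ 2.83799067  0.23178819 -0.50360841] [ 2.75017702  0.26063391 -0.35986145]
```

Emit:
drive_tool([
  {"x":0,"y":0.25,"z":-0.48,"ax":0,"ay":0,"az":0},
  {"x":0.6,"y":0.25,"z":-0.48,"ax":0,"ay":0,"az":0},
  {"x":1.2,"y":0.25,"z":-0.48,"ax":0,"ay":0,"az":0},
  {"x":1.8,"y":0.25,"z":-0.48,"ax":0,"ay":0,"az":0},
  {"x":2.2,"y":0.25,"z":-0.48,"ax":0,"ay":0,"az":0},
])

```text
time: 7.32
tool_pos: [0.4541, 0.3023, 0.1501]
tool_rot: [0.595, 0.381, 0.595, -0.382]
contact_force: [-0.7, 0.5, -0.6]
gripper_width: 0.174
```

```bash
python3 - <<'E'
from h import *
shot("wrist","w8");shot("scene","a8"); shot("side","s8")
print(TR()[0],TR()[2]["time"],TR()[2]["gripper_width"],TR()[2]["contact_force"])
crop("s8",160,60,100,140,4);crop("a8",300,60,100,140,4);
a=cv2.imread("pics/s8_c160.png");b=cv2.imread("pics/a8_c300.png");cv2.imwrite("pics/m8.png",np.hstack([a,b]))
E
```

```text
[0.45523955 0.30296323 0.15298653] 7.6167 0.17868478232796395 [-0.29998055 -0.43812346 -0.89107835]
```

View pics/m8.png

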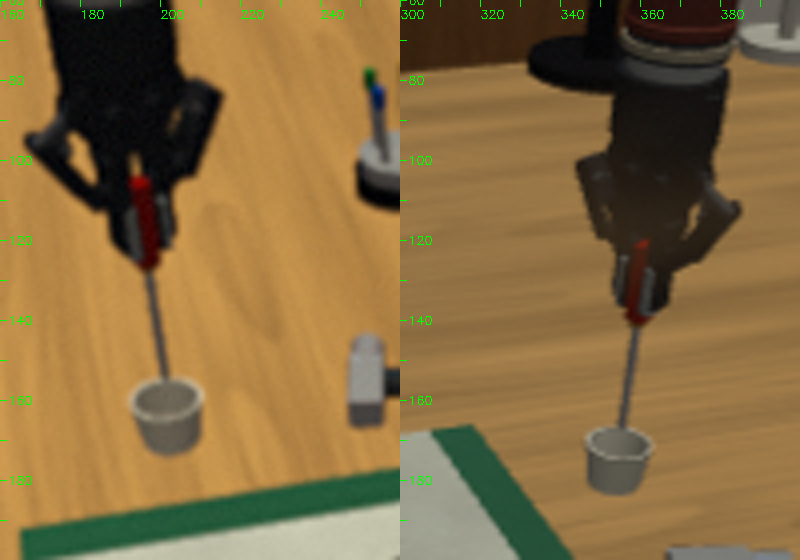

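Emit:
drive_tool([
  {"x":0.4,"y":0,"z":0,"ax":0,"ay":0,"az":0},
  {"x":0.8,"y":0,"z":0,"ax":0,"ay":0,"az":0},
  {"x":1.2,"y":0,"z":0,"ax":0,"ay":0,"az":0},
  {"x":1.55,"y":0,"z":0,"ax":0,"ay":0,"az":0},
  {"x":1.55,"y":0,"z":0,"ax":0,"ay":0,"az":0},
])

```text
time: 8.03
tool_pos: [0.4526, 0.3017, 0.1095]
tool_rot: [0.594, 0.38, 0.596, -0.383]
contact_force: [-1.4, -0.3, -1.1]
gripper_width: 0.182
```

Emit:
drive_tool([
  {"x":0,"y":0,"z":0,"ax":0,"ay":0,"az":0},
  {"x":0,"y":0,"z":0,"ax":0,"ay":0,"az":0},
  {"x":0,"y":0,"z":0,"ax":0,"ay":0,"az":0},
  {"x":0,"y":0,"z":0,"ax":0,"ay":0,"az":0},
])

```text
time: 8.37
tool_pos: [0.4549, 0.3029, 0.1136]
tool_rot: [0.596, 0.382, 0.595, -0.381]
contact_force: [0.4, -0.9, -0.5]
gripper_width: 0.178
```

```bash
python3 - <<'E'
from h import *
shot("wrist","w9");shot("scene","a9"); shot("side","s9")
print(TR()[0],TR()[2]["time"],TR()[2]["gripper_width"],TR()[2]["contact_force"])
crop("s9",160,60,100,140,4);crop("a9",300,60,100,140,4);
a=cv2.imread("pics/s9_c160.png");b=cv2.imread("pics/a9_c300.png");cv2.imwrite("pics/m9.png",np.hstack([a,b]))
E
```

```text
[0.45451939 0.30266415 0.11305955] 8.6667 0.17903516273999184 [-1.6512664  -0.84311369 -0.32005539]
```

View pics/m9.png

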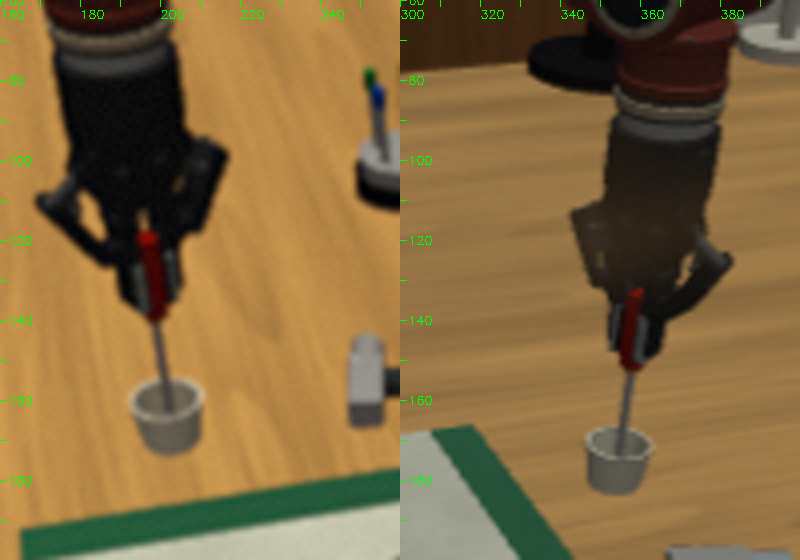

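View pics/w9.png

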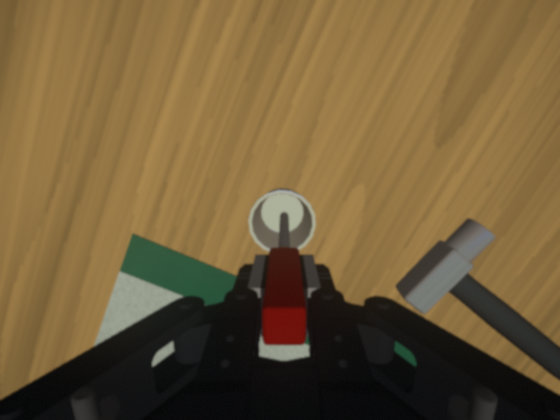

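```bash
python3 - <<'E'
from h import *
W=pickle.load(open("w9.pkl","rb"));p,Rm,_=TR()
for z in (.008,.014,.02):
    t=ray(W,(284,214.),z); print(z,t,(Rm.T@(t-p)).round(4))
print(proj(W,[.4525,.3045,.005]),proj(W,[.4525,.3045,.036]))
# handle top in wrist image: corners (264,342),(305,342) bottom edge ; top face unseen
hb=[(269,248),(300,248)]
for u in hb: print((Rm.T@(ray(W,u,p[2]-.009)-p)).round(4))
E
```

```text
0.008 [0.45497426 0.30380539 0.008     ] [ 0.1051  0.0009 -0.0008]
0.014 [0.45426782 0.30529533 0.014     ] [ 0.0991  0.0008 -0.0025]
0.02 [0.45356137 0.30678527 0.02      ] [ 0.0931  0.0008 -0.0041]
[[281.70676655 211.20676554]] [[281.54658416 221.65299051]]
[ 0.009  -0.0075 -0.0083]
[ 0.009   0.0092 -0.0082]
```

The tip is inside the pot near the centre of its floor: wrist (284,214) against a floor centre of (281,212), with tip z about 14 mm. The pot hasn't moved. Next I lift out and go to the jig.

Emit:
drive_tool([
  {"x":-0.8,"y":0,"z":0,"ax":0,"ay":0,"az":0},
  {"x":-1.7,"y":0,"z":0,"ax":0,"ay":0,"az":0},
  {"x":-2.6,"y":0,"z":0,"ax":0,"ay":0,"az":0},
  {"x":-3.4,"y":0,"z":0,"ax":0,"ay":0,"az":0},
  {"x":-3.4,"y":0,"z":0,"ax":0,"ay":0,"az":0},
])

```text
time: 9.08
tool_pos: [0.4569, 0.3039, 0.2034]
tool_rot: [0.597, 0.384, 0.594, -0.379]
contact_force: [1.1, 0.6, -0.3]
gripper_width: 0.178
```

```bash
cat >> h.py <<'E'
JO=np.array([.547,.0115,0]);JY=.496;M=R.from_euler("z",JY).as_matrix()
TIP=np.array([.099,.0008,-.0025]); SH=np.array([.079,.0007,-.002])  # tip, shaft point in tool
def shaft(a,r=.073,gap=0.):
    d=M@np.array([np.sin(a),np.cos(a),0]); n=M@np.array([-np.cos(a),np.sin(a),0])
    return M@np.array([-.03,-.055,.048])+JO+r*d+(.0105+gap)*n
def tcp_for(sp,yw,ztip=.028):
    Rt=down(yw); t=sp-Rt@SH; t[2]=ztip+.099; return t,Rt
E
python3 - <<'E'
from h import *
print(TR()[0],TR()[2]["time"])
t,Rt=tcp_for(shaft(0,gap=.025),-.2,.1); print(t,delta(t,Rt))
E
```

```text
[0.45691317 0.30385252 0.20342116] 9.0833
[ 0.4797434  -0.00566238  0.199     ] (array([ 0.135, -4.344, 11.63 ]), array([ 7.23 , -0.035, -0.1  ]))
```

Emit:
drive_tool([
  {"x":0,"y":-4.3,"z":11.6,"ax":7.2,"ay":0,"az":0},
  {"x":0,"y":-4.3,"z":11.6,"ax":7.2,"ay":0,"az":0},
  {"x":0,"y":-4.3,"z":11.6,"ax":7.2,"ay":0,"az":0},
  {"x":0,"y":-4.3,"z":11.6,"ax":7.2,"ay":0,"az":0},
  {"x":0,"y":-4.3,"z":11.6,"ax":7.2,"ay":0,"az":0},
])

```text
time: 9.5
tool_pos: [0.4695, 0.0933, 0.1968]
tool_rot: [-0.448, -0.547, -0.448, 0.548]
contact_force: [0.8, 0.2, -0.4]
gripper_width: 0.179
```

```bash
python3 - <<'E'
from h import *
shot("side","s10")
t,Rt=tcp_for(shaft(0,gap=.025),-.2,.1); print(TR()[0],yaw(),delta(t,Rt))
E
```

```text
[0.47024882 0.09003936 0.19683364] -0.20346242243144957 (array([-0.079,  1.145,  3.673]), array([-0.04 ,  0.024,  0.004]))
```

Emit:
drive_tool([
  {"x":0,"y":0.5,"z":1.6,"ax":0,"ay":0,"az":0},
  {"x":0,"y":1,"z":3.2,"ax":0,"ay":0,"az":0},
  {"x":0,"y":1.14,"z":3.67,"ax":0,"ay":0,"az":0},
  {"x":0,"y":1.14,"z":3.67,"ax":0,"ay":0,"az":0},
])

```text
time: 9.93
tool_pos: [0.4804, -0.0025, 0.197]
tool_rot: [-0.448, -0.546, -0.449, 0.547]
contact_force: [-0.3, 1.1, -0.3]
gripper_width: 0.178
```

```bash
python3 - <<'E'
from h import *
shot("wrist","w11");shot("scene","a11"); shot("side","s11")
t,Rt=tcp_for(shaft(0,gap=.025),-.2,.1); print(TR()[0],TR()[2]["time"],yaw(),delta(t,Rt))
crop("s11",180,110,130,170,4);crop("a11",180,110,140,150,4);
E
```

```text
[0.48035449 0.00066731 0.19758973] 10.2333 -0.19187097542732606 (array([-0.056,  0.024,  0.253]), array([ 0.093, -0.003,  0.005]))
```

View pics/s11_c180.png

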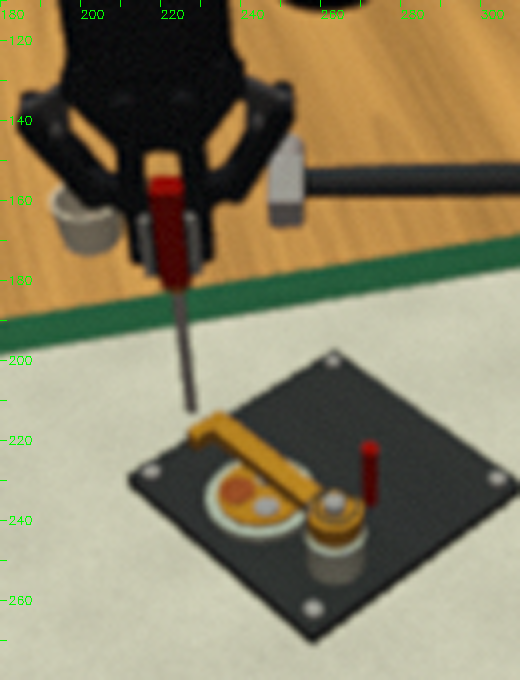

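View pics/a11_c180.png

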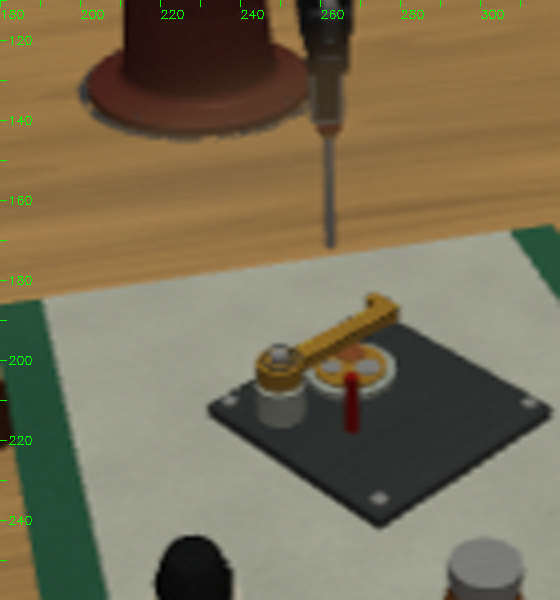

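View pics/w11.png

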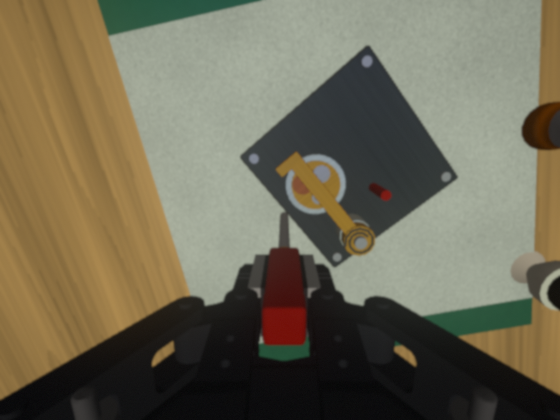

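```bash
python3 - <<'E'
from h import *
S,D=pickle.load(open("cams.pkl","rb"));W=pickle.load(open("w11.pkl","rb"));k=.375;p,Rm,_=TR()
t,r=tri([S,D],[(180+331/4-k,110+246/4-k),(180+192/4-k,110+412/4-k)]);print(t,(Rm.T@(t-p)).round(4),r.round(1))
t=ray(W,(284,214.),p[2]-.099); print(t,(Rm.T@(t-p)).round(4))
px=ray(W,(358,241),.062);print("hub",px, shaft(0,r=0,gap=-.0105))
E
```

```text
[0.47957439 0.00283312 0.09535788] [ 0.1022 -0.0011 -0.002 ] [-0.2  0.3 -0.1 -0.3]
[0.48131947 0.00186436 0.09858973] [ 0.099   0.0008 -0.0013]
hub [ 0.54486141 -0.04879957  0.062     ] [ 0.54679033 -0.05114947  0.048     ]
```

Emit:
drive_tool([
  {"x":0.7,"y":0,"z":0.2,"ax":0,"ay":0,"az":0},
  {"x":1.4,"y":0,"z":0.2,"ax":0,"ay":0,"az":0},
  {"x":2.1,"y":0,"z":0.2,"ax":0,"ay":0,"az":0},
  {"x":2.7,"y":0,"z":0.2,"ax":0,"ay":0,"az":0},
  {"x":2.7,"y":0,"z":0.2,"ax":0,"ay":0,"az":0},
])

```text
time: 10.65
tool_pos: [0.477, -0.0042, 0.1266]
tool_rot: [-0.448, -0.544, -0.452, 0.547]
contact_force: [-0.8, 0.5, -1.6]
gripper_width: 0.185
```

```bash
python3 - <<'E'
from h import *
shot("wrist","w12");shot("scene","a12"); shot("side","s12")
p,Rm,s=TR(); print(p,s["time"],yaw(),s["contact_force"])
crop("s12",180,130,130,150,4);crop("a12",180,110,140,150,4);
print("from now, tool units:")
for a,g in [(0,.005),(0,0),(.15,0),(.3,0),(.45,0),(.6,0),(.75,0),(.9,0),(.95,0),(1,0)]:
    t,Rt=tcp_for(shaft(a,gap=g),-.2,.028); print(a,g,delta(t,Rt)[0])
E
```

```text
[ 0.48054611 -0.00545753  0.13197835] 10.95 -0.19363939966669927 [ 0.25157281  0.37077321 -0.27705583]
from now, tool units:
0 0.005 [ 0.201  0.587 -0.495]
0 0 [ 0.201  0.741 -0.622]
0.15 0 [ 0.202  1.062 -0.926]
0.3 0 [ 0.203  1.425 -1.178]
0.45 0 [ 0.204  1.822 -1.373]
0.6 0 [ 0.205  2.243 -1.507]
0.75 0 [ 0.207  2.68  -1.577]
0.9 0 [ 0.208  3.122 -1.58 ]
0.95 0 [ 0.208  3.269 -1.566]
1 0 [ 0.209  3.415 -1.545]
```

View pics/s12_c180.png

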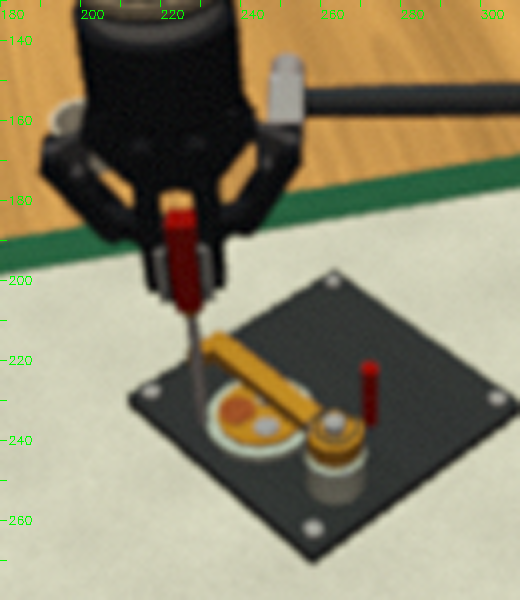

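View pics/a12_c180.png

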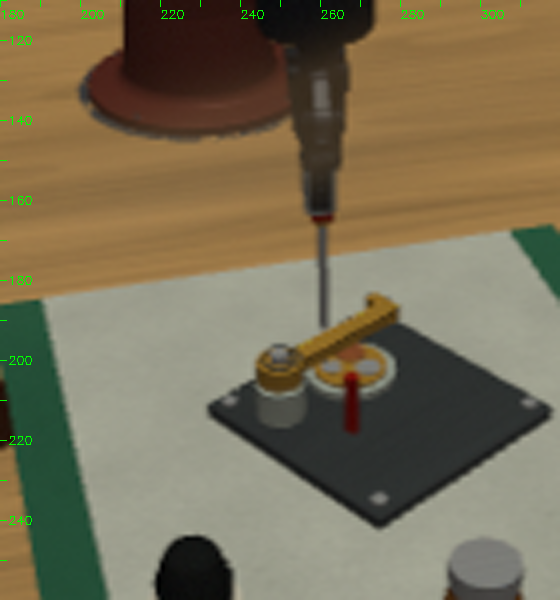

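Shaft is beside the arm's pushed flank and clear of the lip (side view tip (230,236), arm flank at (240,225)). Now sweeping along the arc.

Emit:
drive_tool([
  {"x":0.15,"y":0.35,"z":-0.3,"ax":0,"ay":0,"az":0},
  {"x":0.15,"y":0.74,"z":-0.62,"ax":0,"ay":0,"az":0},
  {"x":0.15,"y":1.06,"z":-0.92,"ax":0,"ay":0,"az":0},
  {"x":0.15,"y":1.42,"z":-1.18,"ax":0,"ay":0,"az":0},
  {"x":0.15,"y":1.42,"z":-1.18,"ax":0,"ay":0,"az":0},
])

```text
time: 11.37
tool_pos: [0.5215, 0.0171, 0.1274]
tool_rot: [0.45, 0.546, 0.449, -0.546]
contact_force: [-0.1, -0.2, 0.2]
gripper_width: 0.179
```

```bash
python3 - <<'E'
from h import *
shot("wrist","w13");shot("scene","a13"); shot("side","s13")
p,Rm,s=TR(); print(p,s["time"],yaw(),s["contact_force"])
crop("s13",180,130,130,150,4);crop("a13",180,110,140,150,4);
for a,g in [(.3,0),(.45,0),(.6,0),(.75,0),(.9,0),(.95,0),(1,0)]:
    t,Rt=tcp_for(shaft(a,gap=g),-.2,.029); print(a,g,delta(t,Rt)[0])
E
```

```text
[0.5196825  0.01641124 0.12674834] 11.6667 -0.19433605633957857 [-1.47493075 -0.54012943 -0.76529315]
0.3 0 [-0.05   0.058 -0.019]
0.45 0 [-0.05   0.454 -0.214]
0.6 0 [-0.05   0.876 -0.348]
0.75 0 [-0.05   1.312 -0.418]
0.9 0 [-0.05   1.754 -0.421]
0.95 0 [-0.05   1.901 -0.408]
1 0 [-0.05   2.047 -0.387]
```

View pics/s13_c180.png

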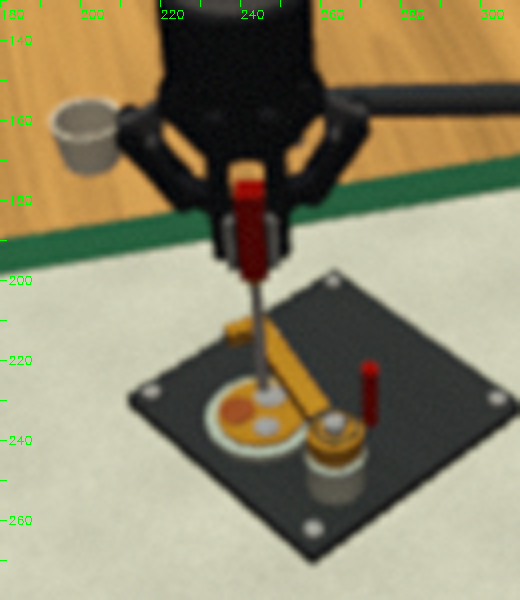

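View pics/w13.png

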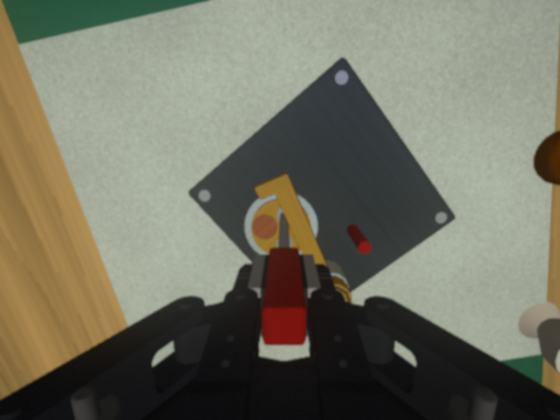

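The arm is swinging with the shaft on its flank (side view shaft (242,220), wrist view shaft (284,225)). Continuing to the stop.

Emit:
drive_tool([
  {"x":0,"y":0.45,"z":-0.21,"ax":0,"ay":0,"az":0},
  {"x":0,"y":0.88,"z":-0.35,"ax":0,"ay":0,"az":0},
  {"x":0,"y":1.31,"z":-0.42,"ax":0,"ay":0,"az":0},
  {"x":0,"y":1.6,"z":-0.42,"ax":0,"ay":0,"az":0},
  {"x":0,"y":1.75,"z":-0.42,"ax":0,"ay":0,"az":0},
])

```text
time: 12.08
tool_pos: [0.5649, 0.0182, 0.1262]
tool_rot: [-0.449, -0.546, -0.45, 0.547]
contact_force: [-3.1, -0.3, -0.1]
gripper_width: 0.178
```

Emit:
drive_tool([
  {"x":0,"y":0,"z":0,"ax":0,"ay":0,"az":0},
  {"x":0,"y":0,"z":0,"ax":0,"ay":0,"az":0},
])

```text
time: 12.25
tool_pos: [0.5645, 0.0183, 0.1263]
tool_rot: [-0.449, -0.546, -0.449, 0.546]
contact_force: [-1.2, 0.1, -1.4]
gripper_width: 0.179
```

```bash
python3 - <<'E'
from h import *
shot("wrist","w14");shot("scene","a14"); shot("side","s14")
p,Rm,s=TR(); print(p,s["time"],yaw(),s["contact_force"])
crop("s14",180,130,130,150,4);crop("a14",180,110,140,150,4);crop("w14",200,60,240,240,3)
for a,g in [(.75,0),(.9,0),(.95,0),(1,0)]:
    t,Rt=tcp_for(shaft(a,gap=g),-.2,.029); print(a,g,delta(t,Rt)[0])
E
```

```text
[0.56458885 0.01854845 0.12643573] 12.55 -0.1940619490295657 [-2.96361762  0.47330421 -1.28671222]
0.75 0 [-0.062 -0.434  0.013]
0.9 0 [-0.063  0.008  0.009]
0.95 0 [-0.063  0.155  0.023]
1 0 [-0.063  0.301  0.044]
```

View pics/s14_c180.png

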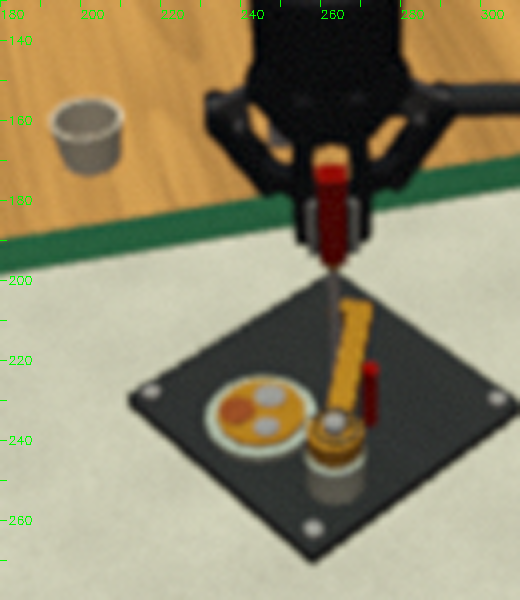

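View pics/w14_c200.png

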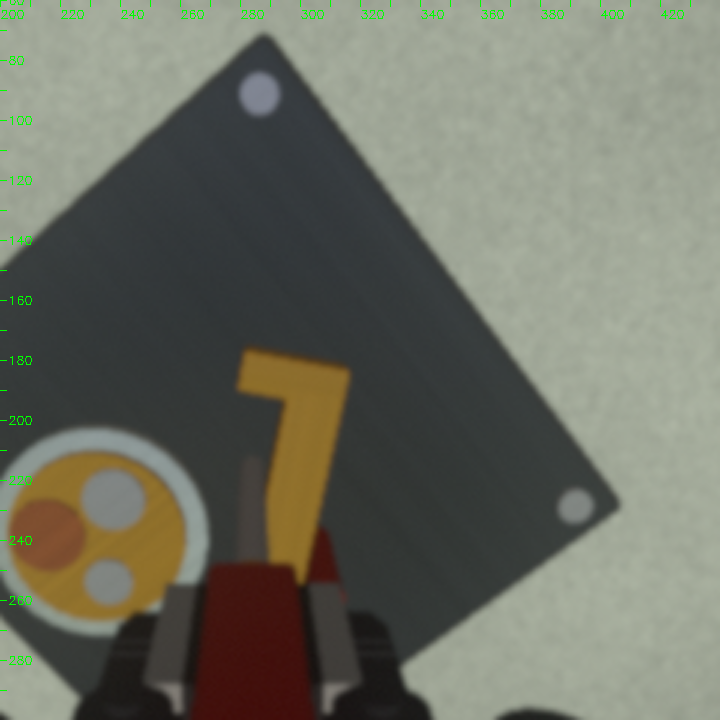

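View pics/a14_c180.png

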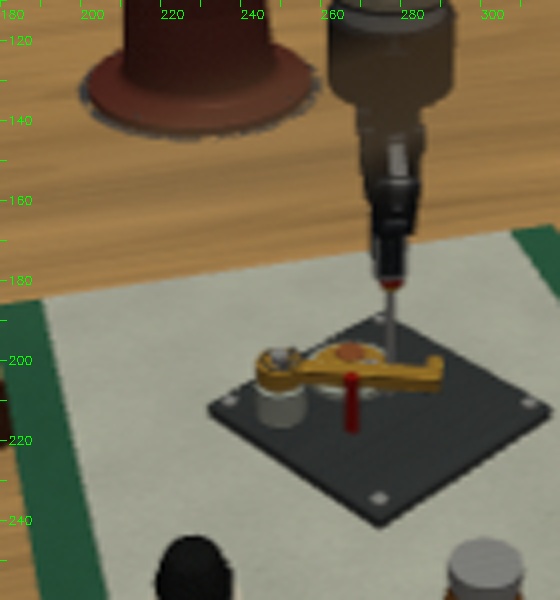

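```bash
cat > ang.py <<'E'
from h import *
import sys
def ang(tag,pts,x0=200,y0=60,s=3):
    W=pickle.load(open(tag+".pkl","rb"))
    P=[ray(W,(x0+u/s-.33,y0+v/s-.33),.054) for u,v in pts]
    d=P[0]-P[1]; l=M.T@d
    return np.arctan2(l[0],l[1]), [ (M.T@(q-JO)).round(4) for q in P]
E
python3 - <<'E'
from ang import *
print(ang("w14",[(350,375),(303,583)]))
print(ang("w14",[(245,349),(350,370)]),"end edge + pi/2")
# predicted images of arm edge at 0.9 and .8
W=pickle.load(open("w14.pkl","rb"))
for a in (.8,.85,.9):
    d=M@np.array([np.sin(a),np.cos(a),0]); n=M@np.array([-np.cos(a),np.sin(a),0]); pv=shaft(0,r=0,gap=-.0105);pv[2]=.054
    q=proj(W,np.array([pv+.108*d-.007*n,pv+.05*d-.007*n])); print(a,((q+.33-[200,60])*3).round(0).tolist())
E
```

```text
(np.float64(0.8829292380153531), [array([0.0571, 0.0074, 0.054 ]), array([ 0.015 , -0.0273,  0.054 ])])
(np.float64(-0.682254202449831), [array([0.0417, 0.0281, 0.054 ]), array([0.0579, 0.0083, 0.054 ])]) end edge + pi/2
0.8 [[314.0, 362.0], [285.0, 587.0]]
0.85 [[336.0, 367.0], [294.0, 589.0]]
0.9 [[358.0, 372.0], [304.0, 592.0]]
```

The arm measures about 0.88 rad and the bar lies against or very near the red pin. I'll press a little further and see whether the force rises while the arm stays put.

Emit:
drive_tool([
  {"x":0,"y":0.08,"z":0.02,"ax":0,"ay":0,"az":0},
  {"x":0,"y":0.16,"z":0.03,"ax":0,"ay":0,"az":0},
  {"x":0,"y":0.16,"z":0.03,"ax":0,"ay":0,"az":0},
  {"x":0,"y":0.16,"z":0.03,"ax":0,"ay":0,"az":0},
])

```text
time: 12.88
tool_pos: [0.5672, 0.0176, 0.1263]
tool_rot: [-0.448, -0.545, -0.451, 0.547]
contact_force: [-7.9, 1.5, 3.2]
gripper_width: 0.18
```

```bash
python3 - <<'E'
from h import *
shot("wrist","w15"); 
for i in range(4):
    cams.grab_frame("side"); p,Rm,s=TR(); print(p,s["time"],s["contact_force"].round(2),s["ft_torque"].round(3),s["gripper_width"])
crop("w15",200,60,240,240,3)
E
```

```text
[0.56715832 0.01763077 0.12633202] 13.0333 [-7.19  2.2   2.66] [0.439 1.856 0.06 ] 0.17935588591282528
[0.56718305 0.01761834 0.12635739] 13.0833 [-7.69  1.29  1.95] [ 0.458  1.807 -0.013] 0.17867786616340364
[0.56716262 0.01760559 0.12635281] 13.1333 [-7.12  1.7   1.52] [0.467 1.88  0.046] 0.17977537226145415
[0.56717212 0.01761398 0.12634283] 13.1833 [-7.64  1.06  1.76] [ 0.453  1.857 -0.022] 0.18015864310983473
```

View pics/w15_c200.png

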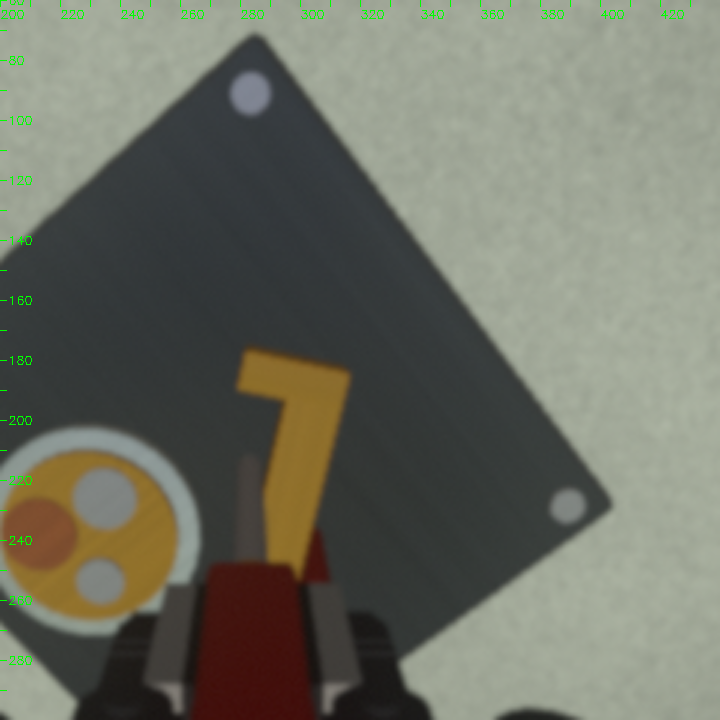

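```bash
python3 - <<'E'
from ang import *
print(ang("w15",[(351,374),(301,580)]))
W=pickle.load(open("w15.pkl","rb"))
for a in (.85,.9):
    d=M@np.array([np.sin(a),np.cos(a),0]); n=M@np.array([-np.cos(a),np.sin(a),0]); pv=shaft(0,r=0,gap=-.0105);pv[2]=.054
    q=proj(W,np.array([pv+.108*d-.007*n,pv+.05*d-.007*n])); print(a,((q+.33-[200,60])*3).round(0).tolist())
shot("scene","a16");shot("side","s16")
a=cv2.imread("pics/a16.png");b=cv2.imread("pics/s16.png")
cv2.imwrite("pics/m16.png",np.vstack([np.hstack([a[150:300,100:500],b[100:250,160:560]]),np.hstack([cv2.imread("pics/scene0.png")[150:300,100:500],cv2.imread("pics/side0.png")[100:250,160:560]])]))
print(TR()[2]["time"],TR()[2]["contact_force"])
E
```

```text
(np.float64(0.8983406187100227), [array([0.0593, 0.0056, 0.054 ]), array([ 0.017 , -0.0281,  0.054 ])])
0.85 [[325.0, 366.0], [284.0, 589.0]]
0.9 [[347.0, 372.0], [294.0, 592.0]]
13.3833 [-7.44845278  2.29473434  1.91762083]
```

View pics/m16.png

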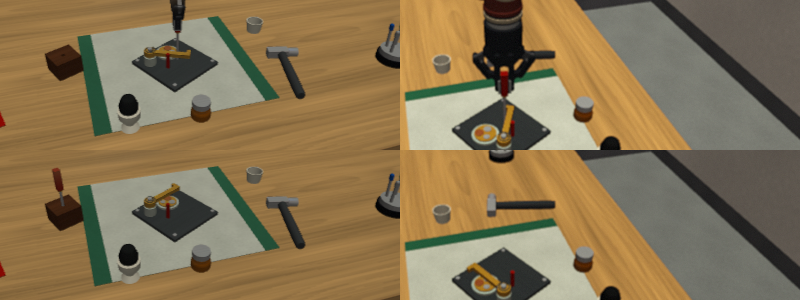

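The arm measures 0.90 rad at the stop, with a steady push of about 7.5 N. The pot, blower, jar and hammer are at the same pixels as at the start, so I'm handing in.

```bash
python3 - <<'E'
from plant import workorder
print(workorder.job_done())
E
```

```text
the job is handed in; nothing more can be done
None
```

I took the pusher out of its stand and dipped its tip in the pot. I then used the shaft to swing the keeper arm to its red stop and handed the job in at about 13.4 s of the 51 s allowed, with the pusher still gripped and pressing. The hand-in gives no verdict, so what follows is from my own checks.

- **Dip:** the tip reached about 14 mm above the bench (the limit was 26 mm), within a few millimetres of the pot's centre. It stayed there for over 0.3 s.
- **Keeper arm:** it measured about 0.90 rad in the last wrist picture. Pressing 4 mm further raised the force from about 3 N to a steady 7.5–8 N, so the arm is against its stop. I held it there for more than 0.4 s before handing in.
- **Clearance:** the fingertips stayed about 126 mm above the bench during the push. That is well above the arm, whose highest part is 62 mm.
- **Other items:** the pot, blower, jar and hammer showed no visible shift from the first scene picture. In the last side view the gripper hides part of the hammer and the picture's edge cuts off part of the blower.

Two readings disagreed slightly. Positions from single cameras differed by up to about 8 mm, so I relied on triangulation and the wrist camera, which agreed within 2–3 mm. The pusher also leaned about 1–3° in the grip, too little to affect the job.

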